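# Set out the gland nuts by size

### The arm

A 6-joint arm with a two-finger parallel gripper is mounted at the origin on the work surface. World frame = base frame: x ahead of the robot, y to its left, z up, the work surface at z = 0. Lengths are in m, angles in rad, forces in N, time in s.
With the tool pointing down it reaches from about 0.3 to 0.775 m from the base axis. Payload 14.6 kg.
Tool frame: the origin (TCP) lies on the mounting face of the last link; the fingertips stand 173 mm ahead of it and the grasp point (between the pads) lies 155 mm ahead of it; z points along the fingers, x is the direction in which the jaws open and shut, and the axes are right-handed (so a half turn about z gives the same grasp; the last joint's range is limited). The gripper opens to 85 mm and grips with 20 to 120 N. Pads are 22 mm wide; open, the fingers measure 114 mm over their backs; the gripper's body (76 mm by 85 mm) begins 54 mm behind the grasp point. The pads swing forward as they close: fully open they stand 13 mm farther back than shut.
Start: joints at [1.05, 0.3, 1.521, -0, 1.321, -0.067], TCP at [0.241, 0.494, 0.405] pointing down, gripper open.
Joint ranges: [-3.03, 3.03], [-0.79, 2.21], [0.23, 2.52], [-1.04, 4.18], [0, 3.07], [-2.55, 2.55]. Speed limits (rad/s): [2.22, 2.22, 2.57, 3.14, 3.14, 3.14].

### API

Orientations are given as a unit quaternion [x, y, z, w].
In Python, from bench import status, optics, job_done gives the robot as it stands.
- The arm moves only by the shell command python3 -m creep 'ROWS' [FORCE]. ROWS is JSON, a list that holds one entry, the list of rows, each a list of 7 numbers: the turn, a rotation vector about the tool's x, y, z in degrees, then the shift along the tool's x, y, z in m, then the finger opening in m, from 0 to 0.0854. A call has exactly 10 rows; each row shifts and turns the commanded pose from where the row before left it, along the tool's axes as they then stand; what a row does not reach is not made up. A row lasts 1/10 s, in which the tool goes at most 50 mm and 8.59 degrees, less where a joint would pass 70% of its speed; a pose out of reach is approached as far as the arm can. A call is refused whole if a number of a shift passes 0.05 or a number of a turn 8.59, either way. A call with a gripper value outside its range is refused whole. The fingers move at their own pace and stop on an object; FORCE is the grip in N (left out, the last holds). Time passes only in rows, so rows that do not move let the fingers close, or fill a call up. It gives the time, the measured TCP pose, the force and the opening at its end, in the units of the state.
- status.observe(): the state, without advancing time (a new reading comes with each control period).
- optics.capture(name): name is "scene" or "top" or "wrist"; returns a dict with "image" (480x640x3 uint8, blue, green, red), "z_map" (480x640 float32, m along the optical axis (not along the pixel's ray), 0 where there is no reading), "K" (3x3 intrinsics, pixels), "rvec" (rotation vector, rad) and "tvec" (3), from world to camera coordinates, as OpenCV has them; the wrist camera has in their place "hand_eye" (4x4, takes a point from camera to tool coordinates, whose origin is the TCP and whose axes are the tool frame's). Camera axes: x right, y down, z forward; pixel columns grow to the right and rows downward; lengths in m; the calibration is good to about 2 mm. The wrist camera is an equidistant fisheye: a pixel r from the principal point sees the ray r / f radians off the axis. A picture is of the moment at which its call begins: read the wrist's pose just before it.
- job_done(): hands the job in, once; it reports no verdict.
The state is a dict: "time": time; "joint_pos": joint angles; "joint_velocities": joint speeds; "joint_efforts": joint torques, N m; "tool_pos": TCP position; "tool_rot": TCP orientation; "ft_force": force on the tool from outside, world axes, zero at the start; "torque": the same for the moment, N m; "opening": finger opening in m.
Only numpy, scipy, OpenCV 4.12 (cv2) and the standard library are available. Lean on these libraries where they do the work, as an engineer would, in place of code of your own. Each camera call takes 0.05 s, during which the arm holds its last target.

### The job

Pick out the four hexagonal gland nuts lying among the fittings on the table and set each one down flat in the middle of the round steel dish of its size: the smallest nut in the smallest dish, the next in the next larger, and so on up to the largest nut in the largest dish. Do not drop the nuts, and leave the two plain round collars where they lie.

Things in the scene. Friction and masses are not known exactly. Their poses are not given: they have to be found in the camera images.
- nut_s_center (a point): Loose hexagonal gland nut, the smallest of four: plain steel, 30 mm across flats, 35 mm across corners, 20 mm high, with a round through-hole, lying flat. The point is its centre, half-way up. z points up; its y axis is square to one pair of flats (the other pairs lie 60 degrees either way), its x axis runs through two corners.
- nut_m_center (a point): Loose hexagonal gland nut, the second smallest of four: plain steel, 40 mm across flats, 46 mm across corners, 22 mm high, with a round through-hole, lying flat. The point is its centre, half-way up. z points up; its y axis is square to one pair of flats (the other pairs lie 60 degrees either way), its x axis runs through two corners.
- nut_l_center (a point): Loose hexagonal gland nut, the second largest of four: plain steel, 50 mm across flats, 58 mm across corners, 24 mm high, with a round through-hole, lying flat. The point is its centre, half-way up. z points up; its y axis is square to one pair of flats (the other pairs lie 60 degrees either way), its x axis runs through two corners.
- nut_xl_center (a point): Loose hexagonal gland nut, the largest of four: plain steel, 60 mm across flats, 69 mm across corners, 26 mm high, with a round through-hole, lying flat. The point is its centre, half-way up. z points up; its y axis is square to one pair of flats (the other pairs lie 60 degrees either way), its x axis runs through two corners.
- dish_s_floor (a point): Round shallow steel parts dish, the smallest of four: flat inner floor 70 mm across, 82 mm across the rim, rim 10 mm above the table, sloping side, a thin disc marking its middle; fixed to the table. The point is the middle of its inner floor, 4 mm above the table; z points up.
- dish_m_floor (a point): Round shallow steel parts dish, the second smallest of four: flat inner floor 86 mm across, 98 mm across the rim, rim 10 mm above the table, sloping side, a thin disc marking its middle; fixed to the table. The point is the middle of its inner floor, 4 mm above the table; z points up.
- dish_l_floor (a point): Round shallow steel parts dish, the second largest of four: flat inner floor 102 mm across, 114 mm across the rim, rim 10 mm above the table, sloping side, a thin disc marking its middle; fixed to the table. The point is the middle of its inner floor, 4 mm above the table; z points up.
- dish_xl_floor (a point): Round shallow steel parts dish, the largest of four: flat inner floor 118 mm across, 130 mm across the rim, rim 10 mm above the table, sloping side, a thin disc marking its middle; fixed to the table. The point is the middle of its inner floor, 4 mm above the table; z points up.
- collar_small_center (a point): Loose plain round collar (a thin-walled ring, not hexagonal), steel, 38 mm outside, 28 mm hole, 14 mm high, lying flat; it stays where it lies. The point is its centre, half-way up.
- collar_large_center (a point): Loose plain round collar (a thin-walled ring, not hexagonal), steel, 54 mm outside, 42 mm hole, 14 mm high, lying flat; it stays where it lies. The point is its centre, half-way up.

How it is judged:
At the end, for the whole second after the job is handed in: Each of the four nuts lies flat (within 0.12 rad), released and at rest on the floor of the dish of its own size rank (height within 4 mm), its centre within 15 mm of the dish's middle; both round collars lie within 15 mm of where they started (horizontal distance between nut_s_center and dish_s_floor below 0.015 m and z of nut_s_center in the frame of dish_s_floor between 0.006 and 0.014 m and angle between each of nut_s_center, nut_m_center, nut_l_center, nut_xl_center's own z axis and vertical below 0.12 rad and linear speed of each of nut_s, nut_m, nut_l, nut_xl below 0.02 m/s and horizontal distance between nut_m_center and dish_m_floor below 0.015 m and z of nut_m_center in the frame of dish_m_floor between 0.007 and 0.015 m and horizontal distance between nut_l_center and dish_l_floor below 0.015 m and z of nut_l_center in the frame of dish_l_floor between 0.008 and 0.016 m and horizontal distance between nut_xl_center and dish_xl_floor below 0.015 m and z of nut_xl_center in the frame of dish_xl_floor between 0.009 and 0.017 m and distance of each of collar_small_center, collar_large_center from where it was at the start of the episode below 0.015 m); the robot touches nothing.
It fails at once if the smallest nut is dropped (falls free from more than about 25 mm) or knocked away (contact force between the fingers and nut_s below 0.05 N and linear speed of nut_s above 0.7 m/s).
It fails at once if the second smallest nut is dropped (falls free from more than about 25 mm) or knocked away (contact force between the fingers and nut_m below 0.05 N and linear speed of nut_m above 0.7 m/s).
It fails at once if the second largest nut is dropped (falls free from more than about 25 mm) or knocked away (contact force between the fingers and nut_l below 0.05 N and linear speed of nut_l above 0.7 m/s).
It fails at once if the largest nut is dropped (falls free from more than about 25 mm) or knocked away (contact force between the fingers and nut_xl below 0.05 N and linear speed of nut_xl above 0.7 m/s).
It fails at once if a round collar is moved by more than 15 mm (distance of any of collar_small_center, collar_large_center from where it was at the start of the episode above 0.015 m).
It also fails if it takes over 88 s, if anything falls off the work surface, if the arm or the gripper's body presses on something with over 40 N, if the wrist force passes 120 N, or if a joint passes its speed limit or range.

## Working session

There is one attempt and no reset: what is moved stays moved. The work goes in short steps, Python scripts to look and compute and a shell command to move; the robot and the scene stay as the last step left them, time stands still between calls to the robot, and variables do not carry over. Pictures are saved under pics/ and viewed, and the job is handed in when it is done.

```bash
ls; mkdir -p pics; python3 - <<'E'
from bench import status, optics
import cv2, pickle
print(status.observe())
for n in ["top","scene"]:
    c=optics.capture(n); cv2.imwrite(f"pics/{n}0.png",c["image"]); pickle.dump(c,open(f"{n}0.pkl","wb"))
    print(n,c["K"],c["rvec"],c["tvec"])
E
```

```text
pics
{'time': 0.0, 'joint_pos': array([ 1.05038145e+00,  3.00506402e-01,  1.52160367e+00, -2.12793298e-05,
        1.32069657e+00, -6.66456730e-02]), 'joint_velocities': array([ 0.00160598,  0.00037208, -0.00192089,  0.00122473, -0.00039296,
        0.0004512 ]), 'joint_efforts': array([-1.51927299e-03, -5.43504918e+01, -3.61793518e+01, -1.10413607e-04,
        4.05296101e-03,  4.80222070e-05]), 'tool_pos': array([0.24110707, 0.4943007 , 0.40409226]), 'tool_rot': array([ 8.48042196e-01,  5.29928358e-01, -5.30170537e-04,  2.95753240e-04]), 'ft_force': array([-0.46705568,  0.25332498, -0.00493144]), 'torque': array([ 0.02815394, -0.01146255, -0.01380804]), 'opening': 0.08526392691220998}
top [[545.1377669    0.         320.43739695]
 [  0.         545.1377669  236.06316481]
 [  0.           0.           1.        ]] [ 2.1500507  -2.09525313  0.21285766] [0.00906161 0.53494345 1.23361125]
scene [[474.69900446   0.         321.22954525]
 [  0.         474.69900446 230.47087073]
 [  0.           0.           1.        ]] [ 0.91516213  2.57131884 -1.01803316] [ 0.40535501 -0.21792169  1.1985099 ]
```

View pics/top0.png

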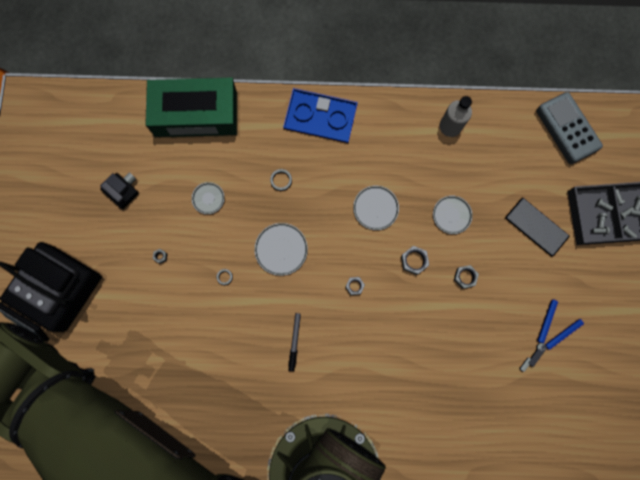

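View pics/scene0.png

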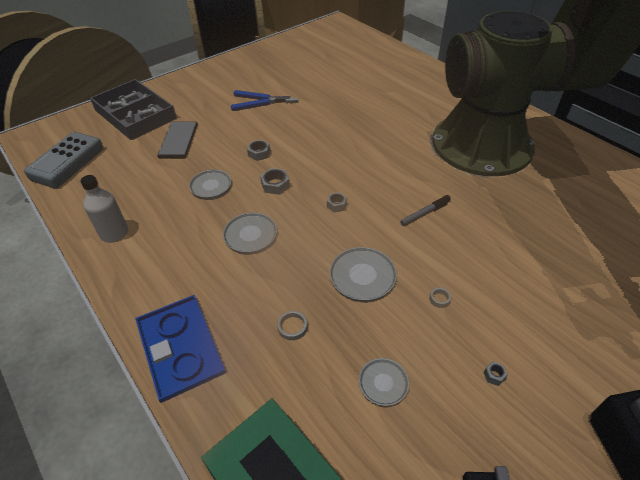

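The top view shows nuts near (160,257), (355,287), (466,277) and (414,261). The dishes are near (208,199), (452,215), (376,208) and (281,249), and the collars near (281,180) and (225,277). I'll enlarge these and measure them.

```bash
cat > h.py <<'E'
import pickle,cv2,numpy as np
def world(c,u,v,z):
    R=cv2.Rodrigues(c["rvec"])[0]; t=np.array(c["tvec"]).ravel()
    d=R.T@np.linalg.inv(c["K"])@np.array([u,v,1.]); o=-R.T@t
    return o+d*(z-o[2])/d[2]
E
python3 - <<'E'
from h import *
c=pickle.load(open("top0.pkl","rb")); im=c["image"]
a=[(160,257),(355,287),(466,277),(414,261),(208,199),(452,215),(376,208),(281,249)]
t=[]
for u,v in a:
    k=cv2.resize(im[v-32:v+32,u-32:u+32],(200,200),interpolation=cv2.INTER_CUBIC); t.append(k)
cv2.imwrite("pics/crop0.png",np.vstack([np.hstack(t[:4]),np.hstack(t[4:])]))
for (u,v),z in zip(a+[(281,180),(225,277)],[.02,.022,.024,.026,.01,.01,.01,.01,.014,.014]):
    d=c["z_map"][v-3:v+4,u-3:u+4]; 
    print((u,v),world(c,u,v,z).round(4),np.linalg.norm(world(c,u,v,z)[:2]).round(3))
E
```

```text
(160, 257) [0.4795 0.4053 0.02  ] 0.628
(355, 287) [ 0.4195 -0.0623  0.022 ] 0.424
(466, 277) [ 0.45   -0.3262  0.024 ] 0.556
(414, 261) [ 0.4849 -0.2022  0.026 ] 0.525
(208, 199) [0.6284 0.302  0.01  ] 0.697
(452, 215) [ 0.6041 -0.2996  0.01  ] 0.674
(376, 208) [ 0.6168 -0.1124  0.01  ] 0.627
(281, 249) [0.5082 0.1174 0.01  ] 0.522
(281, 180) [0.6808 0.1239 0.014 ] 0.692
(225, 277) [0.4362 0.2482 0.014 ] 0.502
```

View pics/crop0.png

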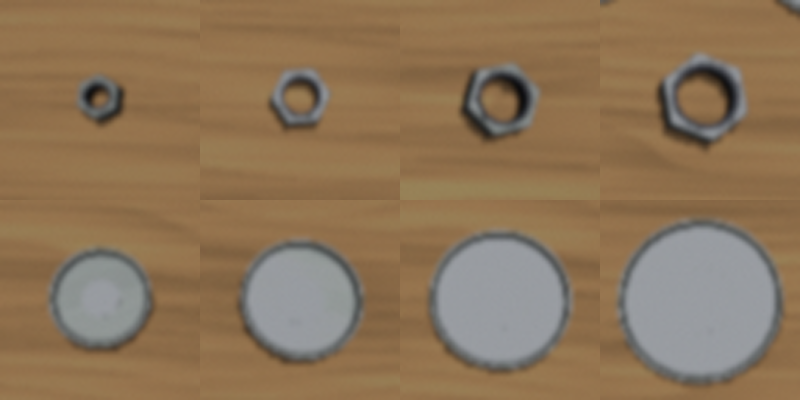

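```bash
cat > fit.py <<'E'
from h import *
from scipy.optimize import minimize
N={"nut_s":(.4795,.4053,.030,.020),"nut_m":(.4195,-.0623,.040,.022),"nut_l":(.45,-.3262,.05,.024),"nut_xl":(.4849,-.2022,.06,.026)}
D={"dish_s":(.6284,.302,.082),"dish_m":(.6041,-.2996,.098),"dish_l":(.6168,-.1124,.114),"dish_xl":(.5082,.1174,.130)}
S=8
def crop(c,p,half=26):
    q=cv2.projectPoints(np.array([[p[0],p[1],.01]]),c["rvec"],c["tvec"],c["K"],None)[0].ravel()
    u,v=q.round().astype(int); im=c["image"][v-half:v+half,u-half:u+half]
    im=cv2.resize(im,None,fx=S,fy=S,interpolation=cv2.INTER_CUBIC)
    hsv=cv2.cvtColor(im,cv2.COLOR_BGR2HSV); return im,hsv,(u-half,v-half)
def mask(hsv):
    m=(hsv[...,1]<90).astype(np.uint8)
    n,l,st,ce=cv2.connectedComponentsWithStats(m); h=m.shape[0]//2
    # the component covering closest to centre w/ decent area
    best=max(range(1,n),key=lambda i:st[i,4]-40*np.hypot(*(ce[i]-h)))
    mm=(l==best).astype(np.uint8)
    cs=cv2.findContours(mm,cv2.RETR_EXTERNAL,cv2.CHAIN_APPROX_NONE)[0]
    return cv2.drawContours(np.zeros_like(mm),cs,-1,1,-1)
def sil(c,P,off,shape):
    q=cv2.projectPoints(P,c["rvec"],c["tvec"],c["K"],None)[0].reshape(-1,2)
    q=(q-off+.5)*S-.5
    h=cv2.convexHull((q*16).round().astype(np.int32).reshape(-1,1,2))
    return cv2.fillConvexPoly(np.zeros(shape,np.uint8),h,1,shift=4)
def pts(x,y,a,k,size,h):
    if k=="nut": ang=a+np.arange(6)*np.pi/3; r=size/np.sqrt(3); 
    else: ang=np.arange(48)*2*np.pi/48; r=size/2
    xy=np.c_[x+r*np.cos(ang),y+r*np.sin(ang)]
    return np.vstack([np.c_[xy,np.full(len(xy),z)] for z in ((0,h) if k=="nut" else (h,))])
def fit(c,k,p,size,h,half=36):
    im,hsv,off=crop(c,p,half); m=mask(hsv); best=None
    def f(v):
        s=sil(c,pts(v[0],v[1],v[2],k,size,h),np.array(off),m.shape)
        return 1-(s&m).sum()/(s|m).sum()
    for a in ([0,.35,.7] if k=="nut" else [0]):
        r=minimize(f,[p[0],p[1],a],method="Nelder-Mead",options=dict(initial_simplex=[[p[0],p[1],a],[p[0]+.006,p[1],a],[p[0],p[1]+.006,a],[p[0],p[1],a+.25]],xatol=1e-4,fatol=1e-5))
        if best is None or r.fun<best.fun: best=r
    s=sil(c,pts(*best.x,k,size,h),np.array(off),m.shape)
    cv2.drawContours(im,cv2.findContours(s,cv2.RETR_EXTERNAL,cv2.CHAIN_APPROX_NONE)[0],-1,(0,255,0),1)
    cv2.drawContours(im,cv2.findContours(m,cv2.RETR_EXTERNAL,cv2.CHAIN_APPROX_NONE)[0],-1,(0,0,255),1)
    return best.x,best.fun,im
E
cat > r.py <<'E'
from fit import *
for cam in ["top","scene"]:
    c=pickle.load(open(cam+"0.pkl","rb")); t=[]
    for n,(x,y,s,h) in N.items():
        v,e,im=fit(c,"nut",(x,y),s,h,20); print(cam,n,v[:2].round(4),round(np.degrees(v[2])%60,1),"iou",round(1-e,3)); t.append(cv2.resize(im,(200,200)))
    for n,(x,y,s) in D.items():
        v,e,im=fit(c,"dish",(x,y),s,.01,45); print(cam,n,v[:2].round(4),"iou",round(1-e,3)); t.append(cv2.resize(im,(200,200)))
    cv2.imwrite(f"pics/fit_{cam}.png",np.vstack([np.hstack(t[:4]),np.hstack(t[4:])]))
E
python3 r.py
```

```text
top nut_s [0.4842 0.4103] 49.0 iou 0.932
top nut_m [ 0.4238 -0.0622] 39.1 iou 0.918
top nut_l [ 0.4529 -0.3297] 41.5 iou 0.957
top nut_xl [ 0.4899 -0.2065] 9.4 iou 0.965
top dish_s [0.6316 0.3035] iou 0.947
top dish_m [ 0.6057 -0.2999] iou 0.959
top dish_l [ 0.6185 -0.1117] iou 0.965
top dish_xl [0.5093 0.1186] iou 0.974
scene nut_s [0.4846 0.4064] 58.7 iou 0.972
scene nut_m [ 0.4242 -0.0663] 38.9 iou 0.957
scene nut_l [ 0.4531 -0.3328] 42.0 iou 0.973
scene nut_xl [ 0.4899 -0.2096] 9.9 iou 0.978
scene dish_s [0.6339 0.3014] iou 0.981
scene dish_m [ 0.6089 -0.301 ] iou 0.903
scene dish_l [ 0.6212 -0.1128] iou 0.934
scene dish_xl [0.5122 0.1169] iou 0.965
```

View pics/fit_top.png

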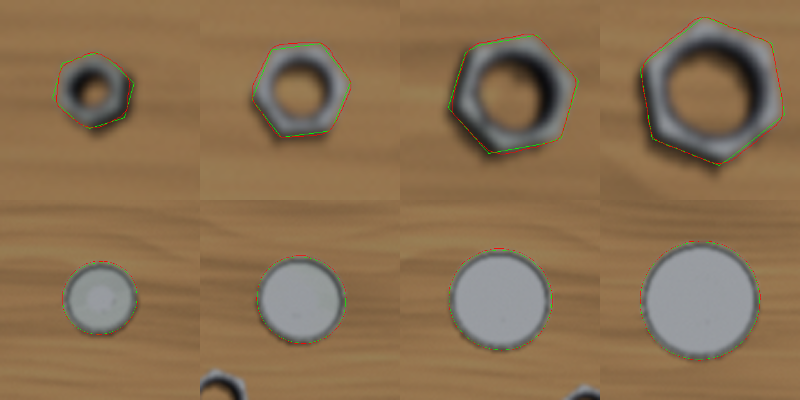

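View pics/fit_scene.png

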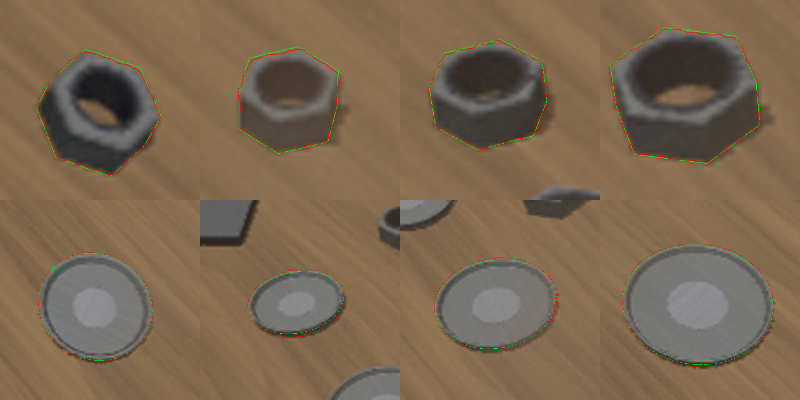

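```bash
python3 - <<'E'
from bench import status, optics
import cv2, pickle
c=optics.capture("wrist"); cv2.imwrite("pics/wrist0.png",c["image"]); pickle.dump(c,open("wrist0.pkl","wb"))
print(c["K"],c["hand_eye"])
E
```

```text
[[371.64829954   0.         316.75564016]
 [  0.         371.64829954 243.34222873]
 [  0.           0.           1.        ]] [[ 9.99999531e-01  8.22694103e-04  5.10539964e-04  4.74197603e-04]
 [-9.34309672e-04  9.58268200e-01  2.85869172e-01 -7.33076419e-02]
 [-2.54051330e-04 -2.85869515e-01  9.58268520e-01  3.16281869e-02]
 [ 0.00000000e+00  0.00000000e+00  0.00000000e+00  1.00000000e+00]]
```

View pics/wrist0.png

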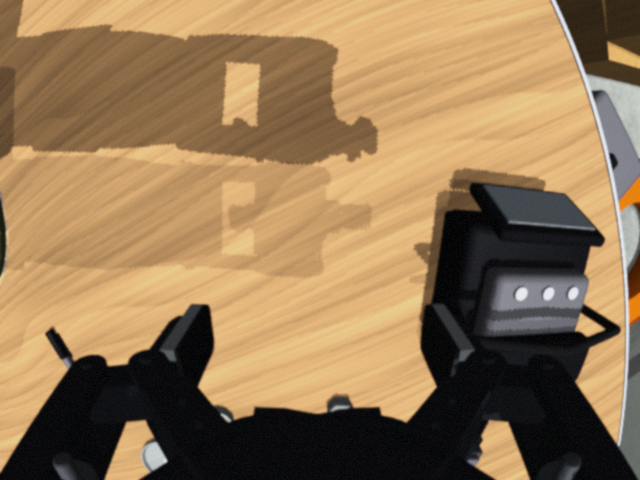

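```bash
cat > plan.py <<'E'
import sys,numpy as np
from scipy.spatial.transform import Rotation as R
from bench import status
s=status.observe(); Rm=R.from_quat(s["tool_rot"]).as_matrix(); p=s["tool_pos"]
phi=np.degrees(np.arctan2(Rm[1,0],Rm[0,0]))
tilt=np.degrees(np.arccos(-Rm[2,2]))
print("t",round(s["time"],2),"tcp",p.round(4),"phi",round(phi,2),"tilt",round(tilt,2),"F",s["ft_force"].round(1),"open",round(s["opening"],4))
if len(sys.argv)>4:
    x,y,z,f=map(float,sys.argv[1:5]); d=np.array([x,y,z])-p
    turn=-(f-phi); a=np.radians(f)
    print("turn_z",round(turn,2),"shift after turn",np.round([d[0]*np.cos(a)+d[1]*np.sin(a),d[0]*np.sin(a)-d[1]*np.cos(a),-d[2]],4))
E
python3 plan.py .4844 .4083 .29 84
```

```text
t 0.15 tcp [0.2411 0.4943 0.4043] phi 64.0 tilt 0.05 F [ 1.  -0.  -0.9] open 0.0855
turn_z -20.0 shift after turn [-0.0601  0.2509  0.1143]
```

```bash
python3 -m creep '[[[0,0,-6.7,0,0,0.02,0.055],[0,0,-6.7,0,0,0.02,0.055],[0,0,-6.6,0,0,0.014,0.055],[0,0,0,-0.01,0.042,0.01,0.055],[0,0,0,-0.01,0.042,0.01,0.055],[0,0,0,-0.01,0.042,0.01,0.055],[0,0,0,-0.01,0.042,0.01,0.055],[0,0,0,-0.01,0.042,0.01,0.055],[0,0,0,-0.01,0.041,0.01,0.055],[0,0,0,0,0,0,0.055]]]' 60
python3 plan.py .4844 .4083 .29 84
python3 - <<'E'
from bench import status, optics
import cv2, pickle
s=status.observe(); c=optics.capture("wrist"); c["s"]=s; cv2.imwrite("pics/wrist1.png",c["image"]); pickle.dump(c,open("wrist1.pkl","wb"))
E
```

```text
time: 1.15
tool_pos: [0.488, 0.4059, 0.2885]
tool_rot: [0.745, 0.668, -0.001, 0.0]
ft_force: [-0.6, -0.7, 0.7]
opening: 0.0549
t 1.15 tcp [0.488  0.4059 0.2885] phi 83.76 tilt 0.14 F [-0.6 -0.7  0.7] open 0.0549
turn_z -0.24 shift after turn [ 0.002  -0.0038 -0.0015]
```

View pics/wrist1.png

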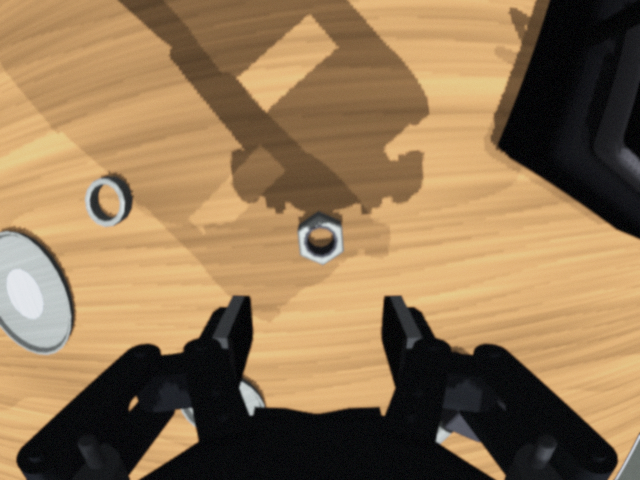

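The nut sits near (321,238), between the fingers, with two of its flats nearly parallel to the pads. I'll measure it with the wrist model.

```bash
cat > wr.py <<'E'
import sys,pickle,cv2,numpy as np
from scipy.spatial.transform import Rotation as R
from scipy.optimize import minimize
def proj(c,P):
    s=c["s"]; T=(np.asarray(P)-s["tool_pos"])@R.from_quat(s["tool_rot"]).as_matrix()
    H=c["hand_eye"]; q=(T-H[:3,3])@H[:3,:3]; K=c["K"]
    th=np.arctan2(np.hypot(q[:,0],q[:,1]),q[:,2]); n=np.hypot(q[:,0],q[:,1])+1e-12
    return np.c_[K[0,0]*th*q[:,0]/n+K[0,2],K[1,1]*th*q[:,1]/n+K[1,2]]
def fit(c,kind,p,size,h,out,zb=0.,sat=90,half=60):
    u,v=proj(c,[[p[0],p[1],zb+h]])[0].round().astype(int); S=6
    y0=max(v-half,0);x0=max(u-half,0)
    im=c["image"][y0:v+half,x0:u+half]; im=cv2.resize(im,None,fx=S,fy=S,interpolation=cv2.INTER_CUBIC)
    m=(cv2.cvtColor(im,cv2.COLOR_BGR2HSV)[...,1]<sat).astype(np.uint8)
    n,l,st,ce=cv2.connectedComponentsWithStats(m); ctr=np.array([(u-x0)*S,(v-y0)*S])
    b=max(range(1,n),key=lambda i:st[i,4]-60*np.hypot(*(ce[i]-ctr)))
    m=cv2.drawContours(np.zeros_like(m),cv2.findContours((l==b).astype(np.uint8),cv2.RETR_EXTERNAL,cv2.CHAIN_APPROX_NONE)[0],-1,1,-1)
    def sil(a):
        ang=a[2]+np.arange(6)*np.pi/3 if kind=="nut" else np.arange(48)*np.pi/24
        r=size/np.sqrt(3) if kind=="nut" else size/2
        xy=np.c_[a[0]+r*np.cos(ang),a[1]+r*np.sin(ang)]
        P=np.vstack([np.c_[xy,np.full(len(xy),z)] for z in ((zb,zb+h) if kind=="nut" else (h,))])
        q=(proj(c,P)-[x0,y0]+.5)*S-.5
        return cv2.fillConvexPoly(np.zeros_like(m),cv2.convexHull((q*16).round().astype(np.int32).reshape(-1,1,2)),1,shift=4)
    f=lambda a:1-(sil(a)&m).sum()/(sil(a)|m).sum()
    best=None
    for a in ([0,.35,.7] if kind=="nut" else [0]):
        r=minimize(f,[*p,a],method="Nelder-Mead",options=dict(initial_simplex=[[*p,a],[p[0]+.006,p[1],a],[p[0],p[1]+.006,a],[*p,a+.25]],xatol=1e-4,fatol=1e-5))
        if best is None or r.fun<best.fun: best=r
    for k,col in ((sil(best.x),(0,255,0)),(m,(0,0,255))):
        cv2.drawContours(im,cv2.findContours(k,cv2.RETR_EXTERNAL,cv2.CHAIN_APPROX_NONE)[0],-1,col,1)
    cv2.imwrite(out,cv2.resize(im,(400,400*im.shape[0]//im.shape[1])))
    print(kind,best.x[:2].round(4),"corner",round(np.degrees(best.x[2])%60,1),"iou",round(1-best.fun,3))
E
python3 - <<'E'
from wr import *
c=pickle.load(open("wrist1.pkl","rb")); fit(c,"nut",(.484,.408),.030,.020,"pics/w1fit.png",half=40)
E
```

```text
nut [0.4843 0.409 ] corner 58.9 iou 0.977
```

View pics/w1fit.png

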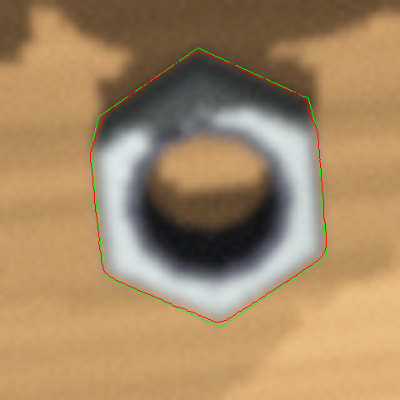

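The wrist fit puts nut_s at (.4843,.409), within 1 mm of the two-camera average. The jaw heading for the grasp is 88.9°.

```bash
python3 plan.py .4843 .409 .177 88.9
```

```text
t 1.2 tcp [0.4861 0.4071 0.2892] phi 83.82 tilt 0.12 F [-0.3  0.2 -0.3] open 0.055
turn_z -5.08 shift after turn [ 0.0019 -0.0018  0.1122]
```

```bash
python3 -m creep '[[[0,0,-4.9,0.0007,0,0.015,0.055],[0,0,0,0,0,0.025,0.055],[0,0,0,0,0,0.025,0.055],[0,0,0,0,0,0.025,0.055],[0,0,0,0,0,0.015,0.055],[0,0,0,0,0,0.008,0.055],[0,0,0,0,0,0,0.055],[0,0,0,0,0,0,0.055],[0,0,0,0,0,0,0.02],[0,0,0,0,0,0,0.02]]]' 60
python3 plan.py .4843 .409 .177 88.9
```

```text
time: 2.2
tool_pos: [0.4847, 0.4093, 0.1789]
tool_rot: [0.714, 0.7, 0.001, 0.0]
ft_force: [-0.8, -0.3, 6.2]
opening: 0.0283
t 2.2 tcp [0.4847 0.4093 0.1789] phi 88.9 tilt 0.1 F [-0.8 -0.3  6.2] open 0.0283
turn_z -0.0 shift after turn [-0.0003 -0.0004  0.0019]
```

```bash
python3 - <<'E'
from bench import status, optics
import cv2, pickle
s=status.observe(); c=optics.capture("wrist"); c["s"]=s; cv2.imwrite("pics/wrist2.png",c["image"][150:,120:520])
E
```

```text
(no output)
```

View pics/wrist2.png

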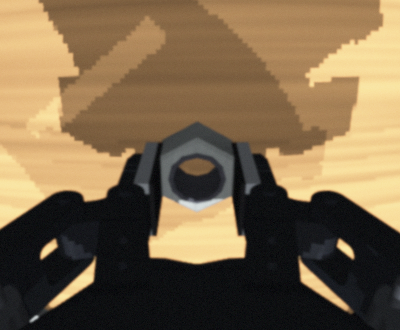

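The pads hold the nut flat-on, centred at about (197,178) in the crop. The opening reads 28 mm and Fz is about 6 N, so the tips are probably grazing the table. Next I lift and carry to dish_s.

```bash
python3 -m creep '[[[0,0,0,0,0,0,0.02],[0,0,0,0,0,-0.005,0.02],[0,0,0,0,0,-0.01,0.02],[0,0,0,0,0,-0.015,0.02],[0,0,0,0,0,-0.02,0.02],[0,0,0,0,0,-0.02,0.02],[0,0,0,0,0,-0.01,0.02],[0,0,0,0,0,0,0.02],[0,0,0,0,0,0,0.02],[0,0,0,0,0,0,0.02]]]' 60
python3 plan.py .6328 .3025 .257 88.9
python3 - <<'E'
from bench import status, optics
import cv2, pickle
s=status.observe(); c=optics.capture("wrist"); c["s"]=s; cv2.imwrite("pics/wrist3.png",c["image"])
E
```

```text
time: 3.25
tool_pos: [0.4844, 0.409, 0.2566]
tool_rot: [0.714, 0.7, -0.001, -0.0]
ft_force: [0.3, 0.0, -0.6]
opening: 0.0288
t 3.25 tcp [0.4844 0.409  0.2566] phi 88.9 tilt 0.09 F [ 0.3  0.  -0.6] open 0.0288
turn_z -0.0 shift after turn [-0.1036  0.1504 -0.0004]
```

View pics/wrist3.png

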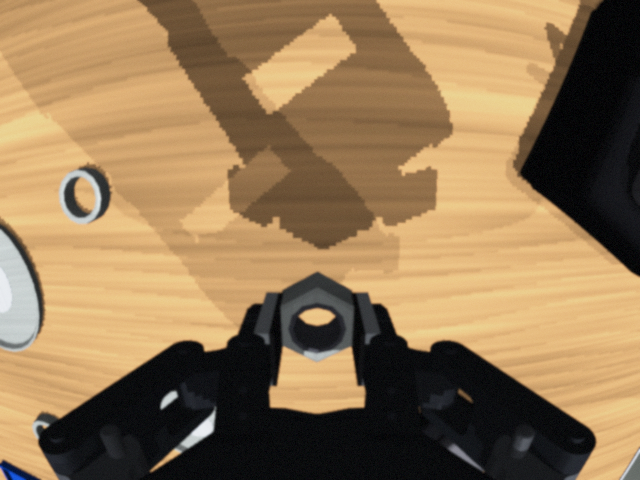

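The nut is held level at about (317,325). Moving over dish_s.

```bash
python3 -m creep '[[[0,0,0,-0.01,0.015,0,0.02],[0,0,0,-0.02,0.03,0,0.02],[0,0,0,-0.0236,0.0354,0,0.02],[0,0,0,-0.02,0.03,0,0.02],[0,0,0,-0.02,0.03,0,0.02],[0,0,0,-0.01,0.01,0,0.02],[0,0,0,0,0,0,0.02],[0,0,0,0,0,0.015,0.02],[0,0,0,0,0,0.02,0.02],[0,0,0,0,0,0,0.02]]]' 60
python3 plan.py .6328 .3025 .1835 88.9
python3 - <<'E'
from bench import status, optics
import cv2, pickle
s=status.observe(); c=optics.capture("wrist"); c["s"]=s; cv2.imwrite("pics/wrist4.png",c["image"])
E
```

```text
time: 4.3
tool_pos: [0.6313, 0.3035, 0.2187]
tool_rot: [0.713, 0.701, -0.003, -0.001]
ft_force: [-0.3, 0.1, -0.5]
opening: 0.0285
t 4.3 tcp [0.6313 0.3035 0.2187] phi 88.99 tilt 0.34 F [-0.3  0.1 -0.5] open 0.0285
turn_z 0.09 shift after turn [-0.0009  0.0015  0.0352]
```

View pics/wrist4.png

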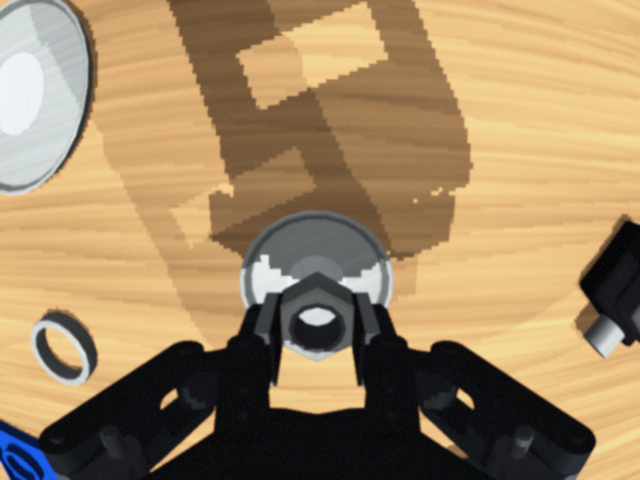

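The dish, centred near (317,275), is under the nut. Lowering and releasing.

```bash
python3 -m creep '[[[0,0,0,0,0,0.01,0.02],[0,0,0,0,0,0.012,0.02],[0,0,0,0,0,0.01,0.02],[0,0,0,0,0,0.004,0.02],[0,0,0,0,0,0.002,0.02],[0,0,0,0,0,0.001,0.02],[0,0,0,0,0,0,0.02],[0,0,0,0,0,0,0.02],[0,0,0,0,0,0,0.02],[0,0,0,0,0,0,0.02]]]' 60
python3 plan.py .6328 .3025 .183 88.9
```

```text
time: 5.35
tool_pos: [0.633, 0.3026, 0.1839]
tool_rot: [0.714, 0.7, 0.0, 0.0]
ft_force: [0.4, -0.4, -0.0]
opening: 0.0284
t 5.35 tcp [0.633  0.3026 0.1839] phi 88.9 tilt 0.02 F [ 0.4 -0.4 -0. ] open 0.0284
turn_z -0.0 shift after turn [-0.0001 -0.0002  0.0009]
```

```bash
python3 -m creep '[[[0,0,0,0,0,0.001,0.02],[0,0,0,0,0,0,0.02],[0,0,0,0,0,0,0.033],[0,0,0,0,0,0,0.038],[0,0,0,0,0,0,0.04],[0,0,0,0,0,0,0.04],[0,0,0,0,0,-0.005,0.04],[0,0,0,0,0,-0.015,0.04],[0,0,0,0,0,-0.025,0.04],[0,0,0,0,0,-0.035,0.04]]]' 60
python3 plan.py .424 -.0643 .29 69
python3 - <<'E'
from bench import status, optics
import cv2, pickle
s=status.observe(); c=optics.capture("wrist"); c["s"]=s; cv2.imwrite("pics/wrist5.png",c["image"]);pickle.dump(c,open("wrist5.pkl","wb"))
from wr import fit
fit(c,"nut",(.633,.3025),.030,.020,"pics/w5fit.png",zb=.004,sat=60)
E
```

```text
time: 6.35
tool_pos: [0.6327, 0.3025, 0.2634]
tool_rot: [0.714, 0.7, -0.001, -0.0]
ft_force: [0.2, -0.4, -0.6]
opening: 0.0399
t 6.35 tcp [0.6327 0.3025 0.2634] phi 88.9 tilt 0.11 F [ 0.2 -0.4 -0.6] open 0.0399
turn_z 19.9 shift after turn [-0.4172 -0.0634 -0.0266]
nut [0.6165 0.3114] corner 35.4 iou 0.209
```

View pics/wrist5.png

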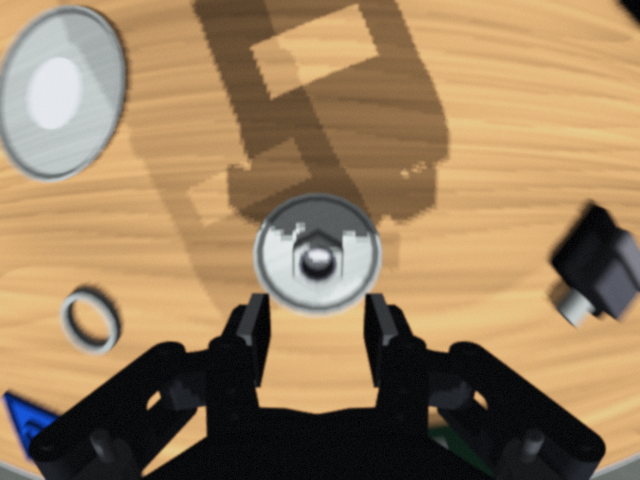

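nut_s lies flat in the middle of its dish at (318,256). The automatic fit failed because steel on steel gives no contrast (IoU 0.21), so I'm ignoring it. On to nut_m.

```bash
python3 -m creep '[[[0,0,6.6,0,0,-0.01,0.065],[0,0,6.6,0,0,-0.01,0.065],[0,0,6.7,0,0,-0.008,0.065],[0,0,0,-0.025,-0.004,0,0.065],[0,0,0,-0.04,-0.006,0,0.065],[0,0,0,-0.045,-0.007,0,0.065],[0,0,0,-0.045,-0.007,0,0.065],[0,0,0,-0.045,-0.007,0,0.065],[0,0,0,-0.045,-0.007,0,0.065],[0,0,0,-0.045,-0.007,0,0.065]]]' 60
python3 -m creep '[[[0,0,0,-0.045,-0.007,0,0.065],[0,0,0,-0.04,-0.006,0,0.065],[0,0,0,-0.03,-0.004,0,0.065],[0,0,0,-0.012,-0.0014,0,0.065],[0,0,0,0,0,0,0.065],[0,0,0,0,0,0,0.065],[0,0,0,0,0,0,0.065],[0,0,0,0,0,0,0.065],[0,0,0,0,0,0,0.065],[0,0,0,0,0,0,0.065]]]' 60
cat > look.py <<'E'
import sys,pickle,cv2
from bench import status, optics
from wr import fit
s=status.observe(); c=optics.capture("wrist"); c["s"]=s; n=sys.argv[1]
cv2.imwrite(f"pics/{n}.png",c["image"]);pickle.dump(c,open(f"{n}.pkl","wb"))
if len(sys.argv)>2:
    x,y,w,h=map(float,sys.argv[2:6]); fit(c,"nut",(x,y),w,h,f"pics/{n}fit.png")
E
python3 look.py w6 .424 -.0643 .040 .022;python3 plan.py .424 -.0643 .29 69
```

```text
time: 7.4
tool_pos: [0.4858, 0.0467, 0.2919]
tool_rot: [0.824, 0.567, 0.001, 0.001]
ft_force: [1.5, -1.5, -0.1]
opening: 0.0648
time: 8.4
tool_pos: [0.4244, -0.0636, 0.2906]
tool_rot: [0.824, 0.567, -0.0, -0.0]
ft_force: [-0.0, 0.1, -0.0]
opening: 0.0654
nut [ 0.425  -0.0627] corner 36.2 iou 0.979
t 8.45 tcp [ 0.4244 -0.0637  0.2906] phi 69.02 tilt 0.01 F [-0.8 -0.7  0.7] open 0.0648
turn_z 0.02 shift after turn [-0.0007 -0.0001  0.0006]
```

View pics/w6fit.png

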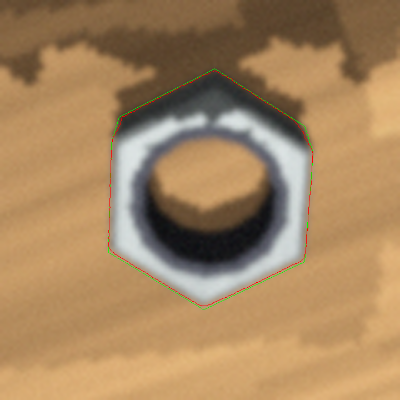

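nut_m is at (.425,-.0627), with the jaw heading at 66.2°.

```bash
python3 plan.py .425 -.0627 .179 66.2
```

```text
t 8.45 tcp [ 0.4244 -0.0637  0.2906] phi 69.02 tilt 0.01 F [-0.8 -0.7  0.7] open 0.0648
turn_z 2.82 shift after turn [0.0012 0.0002 0.1116]
```

```bash
python3 -m creep '[[[0,0,2.8,0.0012,0,0.015,0.065],[0,0,0,0,0,0.025,0.065],[0,0,0,0,0,0.025,0.065],[0,0,0,0,0,0.025,0.065],[0,0,0,0,0,0.014,0.065],[0,0,0,0,0,0.0076,0.065],[0,0,0,0,0,0,0.065],[0,0,0,0,0,0,0.03],[0,0,0,0,0,0,0.03],[0,0,0,0,0,0,0.03]]]' 60
python3 plan.py .425 -.0627 .179 66.2
```

```text
time: 9.45
tool_pos: [0.425, -0.0629, 0.1802]
tool_rot: [0.838, 0.546, 0.001, 0.001]
ft_force: [-1.6, 0.6, 7.4]
opening: 0.0388
t 9.45 tcp [ 0.425  -0.0629  0.1802] phi 66.2 tilt 0.1 F [-1.6  0.6  7.4] open 0.0388
turn_z -0.0 shift after turn [ 0.0001 -0.0001  0.0012]
```

```bash
python3 -m creep '[[[0,0,0,0,0,0,0.03],[0,0,0,0,0,-0.005,0.03],[0,0,0,0,0,-0.01,0.03],[0,0,0,0,0,-0.015,0.03],[0,0,0,0,0,-0.02,0.03],[0,0,0,0,0,-0.02,0.03],[0,0,0,0,0,-0.01,0.03],[0,0,0,0,0,0,0.03],[0,0,0,0,0,0,0.03],[0,0,0,0,0,0,0.03]]]' 60
python3 plan.py .6073 -.3005 .259 66.2
```

```text
time: 10.45
tool_pos: [0.4245, -0.0628, 0.2583]
tool_rot: [0.838, 0.546, -0.0, -0.001]
ft_force: [-0.5, 0.7, -0.8]
opening: 0.0384
t 10.45 tcp [ 0.4245 -0.0628  0.2583] phi 66.2 tilt 0.08 F [-0.5  0.7 -0.8] open 0.0384
turn_z -0.0 shift after turn [-0.1437  0.2632 -0.0007]
```

```bash
python3 -m creep '[[[0,0,0,-0.0097,0.0182,0,0.03],[0,0,0,-0.017,0.03,0,0.03],[0,0,0,-0.02,0.038,0,0.03],[0,0,0,-0.02,0.038,0,0.03],[0,0,0,-0.02,0.038,0,0.03],[0,0,0,-0.02,0.038,0,0.03],[0,0,0,-0.02,0.035,0,0.03],[0,0,0,-0.012,0.02,0,0.03],[0,0,0,-0.005,0.008,0,0.03],[0,0,0,0,0,0,0.03]]]' 60
python3 -m creep '[[[0,0,0,0,0,0.01,0.03],[0,0,0,0,0,0.015,0.03],[0,0,0,0,0,0.015,0.03],[0,0,0,0,0,0,0.03],[0,0,0,0,0,0,0.03],[0,0,0,0,0,0,0.03],[0,0,0,0,0,0,0.03],[0,0,0,0,0,0,0.03],[0,0,0,0,0,0,0.03],[0,0,0,0,0,0,0.03]]]' 60
python3 plan.py .6073 -.3005 .1845 66.2; python3 look.py w7
```

```text
time: 11.45
tool_pos: [0.6075, -0.3008, 0.2577]
tool_rot: [0.838, 0.546, -0.0, -0.001]
ft_force: [-1.5, 0.8, -1.0]
opening: 0.0387
time: 12.45
tool_pos: [0.6075, -0.3005, 0.2192]
tool_rot: [0.838, 0.546, 0.0, 0.0]
ft_force: [0.2, -0.3, -1.6]
opening: 0.0384
t 12.45 tcp [ 0.6075 -0.3005  0.2192] phi 66.2 tilt 0.01 F [ 0.2 -0.3 -1.6] open 0.0384
turn_z -0.0 shift after turn [-0.0001 -0.0002  0.0347]
```

View pics/w7.png

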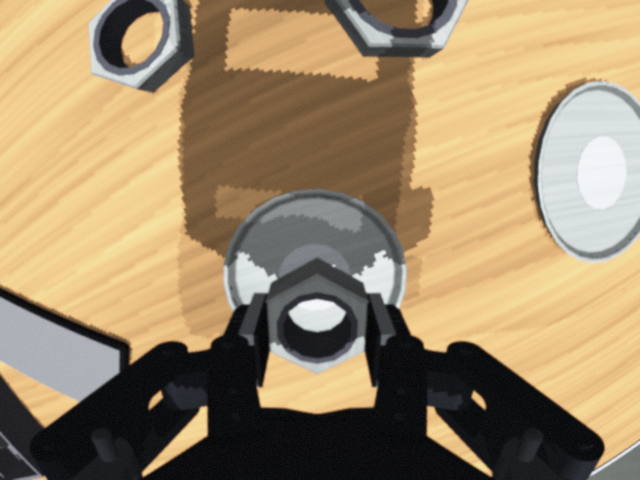

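The nut is held level, with the dish centred under the jaws at about (315,270). Lowering and releasing, then on towards nut_l.

```bash
python3 -m creep '[[[0,0,0,0,0,0.008,0.03],[0,0,0,0,0,0.012,0.03],[0,0,0,0,0,0.008,0.03],[0,0,0,0,0,0.004,0.03],[0,0,0,0,0,0.0017,0.03],[0,0,0,0,0,0.001,0.03],[0,0,0,0,0,0,0.03],[0,0,0,0,0,0,0.03],[0,0,0,0,0,0,0.03],[0,0,0,0,0,0,0.03]]]' 60
python3 plan.py .6073 -.3005 .1845 66.2
```

```text
time: 13.5
tool_pos: [0.6076, -0.3005, 0.1846]
tool_rot: [0.838, 0.546, 0.0, 0.0]
ft_force: [-0.2, -0.6, -1.1]
opening: 0.0383
t 13.5 tcp [ 0.6076 -0.3005  0.1846] phi 66.2 tilt 0.02 F [-0.2 -0.6 -1.1] open 0.0383
turn_z 0.0 shift after turn [-0.0001 -0.0002  0.0001]
```

```bash
python3 -m creep '[[[0,0,0,0,0,0.0005,0.03],[0,0,0,0,0,0,0.03],[0,0,0,0,0,0,0.043],[0,0,0,0,0,0,0.048],[0,0,0,0,0,0,0.052],[0,0,0,0,0,0,0.052],[0,0,0,0,0,-0.005,0.052],[0,0,0,0,0,-0.015,0.052],[0,0,0,0,0,-0.025,0.052],[0,0,0,0,0,-0.035,0.052]]]' 60
python3 plan.py .453 -.3313 .29 72; python3 look.py w8
```

```text
time: 14.5
tool_pos: [0.6073, -0.3004, 0.2646]
tool_rot: [0.838, 0.546, -0.0, -0.001]
ft_force: [0.2, -0.7, -0.4]
opening: 0.052
t 14.5 tcp [ 0.6073 -0.3004  0.2646] phi 66.2 tilt 0.1 F [ 0.2 -0.7 -0.4] open 0.052
turn_z -5.8 shift after turn [-0.0771 -0.1372 -0.0254]
```

View pics/w8.png

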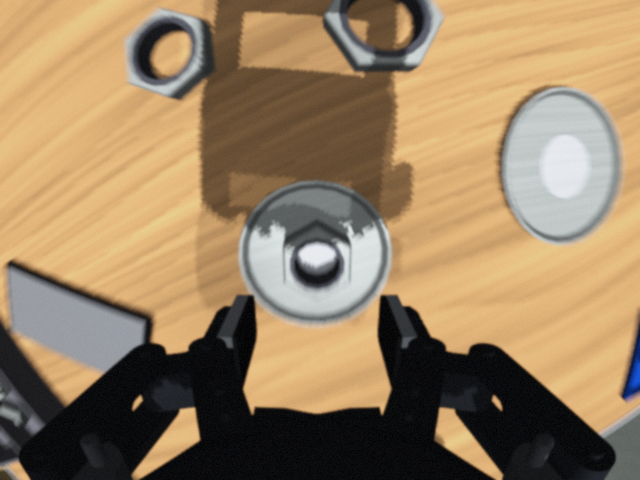

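nut_m is flat in the middle of its dish at (317,258). Next is nut_l.

```bash
python3 -m creep '[[[0,0,-5.8,0,0,-0.015,0.075],[0,0,0,-0.01,-0.018,-0.0107,0.075],[0,0,0,-0.017,-0.03,0,0.075],[0,0,0,-0.02,-0.036,0,0.075],[0,0,0,-0.017,-0.03,0,0.075],[0,0,0,-0.01,-0.018,0,0.075],[0,0,0,-0.0031,-0.0052,0,0.075],[0,0,0,0,0,0,0.075],[0,0,0,0,0,0,0.075],[0,0,0,0,0,0,0.075]]]' 60
python3 look.py w9 .453 -.3313 .050 .024;python3 plan.py .453 -.3313 .29 72
```

```text
time: 15.55
tool_pos: [0.4541, -0.3312, 0.2896]
tool_rot: [0.809, 0.588, 0.0, 0.0]
ft_force: [-0.5, -0.7, 0.0]
opening: 0.0751
nut [ 0.4537 -0.3295] corner 43.4 iou 0.981
t 15.6 tcp [ 0.454  -0.3311  0.2895] phi 72.05 tilt 0.0 F [-0.4  0.2  0.1] open 0.0752
turn_z 0.05 shift after turn [-0.0004 -0.0009 -0.0005]
```

View pics/w9fit.png

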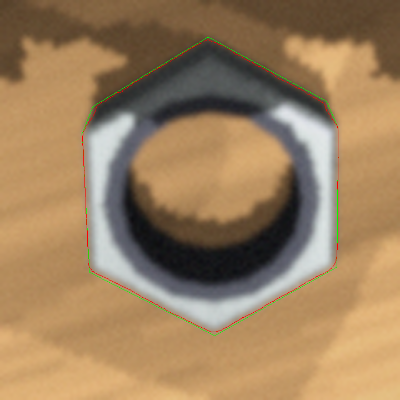

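```bash
python3 plan.py .4537 -.3295 .179 73.4
```

```text
t 15.6 tcp [ 0.454  -0.3311  0.2895] phi 72.05 tilt 0.0 F [-0.4  0.2  0.1] open 0.0752
turn_z -1.35 shift after turn [ 0.0015 -0.0007  0.1105]
```

```bash
python3 -m creep '[[[0,0,-1.4,0.0015,-0.0007,0.015,0.075],[0,0,0,0,0,0.025,0.075],[0,0,0,0,0,0.025,0.075],[0,0,0,0,0,0.025,0.075],[0,0,0,0,0,0.014,0.075],[0,0,0,0,0,0.0065,0.075],[0,0,0,0,0,0,0.075],[0,0,0,0,0,0,0.04],[0,0,0,0,0,0,0.04],[0,0,0,0,0,0,0.04]]]' 60
python3 plan.py .4537 -.3295 .179 73.4; python3 look.py w10
```

```text
time: 16.6
tool_pos: [0.4534, -0.33, 0.1805]
tool_rot: [0.802, 0.598, 0.0, 0.001]
ft_force: [-0.1, 1.1, 6.1]
opening: 0.0484
t 16.6 tcp [ 0.4534 -0.33    0.1805] phi 73.4 tilt 0.13 F [-0.1  1.1  6.1] open 0.0484
turn_z -0.0 shift after turn [0.0006 0.0002 0.0015]
```

View pics/w10.png

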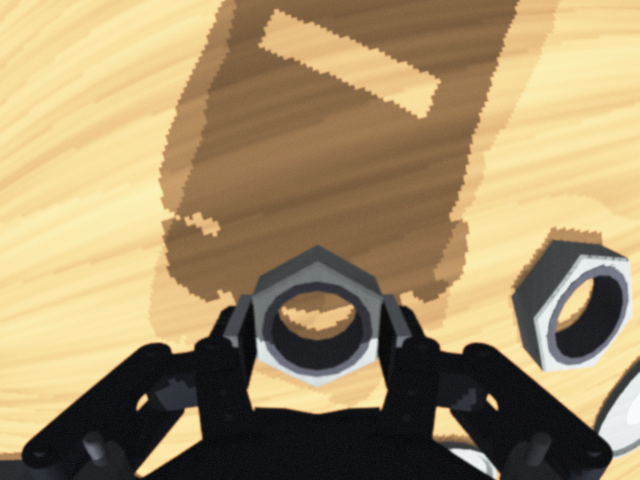

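The pads are square on the flats, with the nut at about (317,320). Lifting.

```bash
python3 -m creep '[[[0,0,0,0,0,0,0.04],[0,0,0,0,0,-0.005,0.04],[0,0,0,0,0,-0.01,0.04],[0,0,0,0,0,-0.015,0.04],[0,0,0,0,0,-0.02,0.04],[0,0,0,0,0,-0.02,0.04],[0,0,0,0,0,-0.01,0.04],[0,0,0,0,0,0,0.04],[0,0,0,0,0,0,0.04],[0,0,0,0,0,0,0.04]]]' 60
python3 plan.py .620 -.1123 .259 73.4
```

```text
time: 17.65
tool_pos: [0.4529, -0.3297, 0.2582]
tool_rot: [0.802, 0.598, -0.0, -0.001]
ft_force: [-0.2, -0.6, -1.2]
opening: 0.0484
t 17.65 tcp [ 0.4529 -0.3297  0.2582] phi 73.4 tilt 0.09 F [-0.2 -0.6 -1.2] open 0.0484
turn_z -0.0 shift after turn [ 0.2561  0.0981 -0.0008]
```

```bash
python3 -m creep '[[[0,0,0,0.016,0.006,0,0.04],[0,0,0,0.03,0.0115,0,0.04],[0,0,0,0.036,0.0138,0,0.04],[0,0,0,0.036,0.0138,0,0.04],[0,0,0,0.036,0.0138,0,0.04],[0,0,0,0.036,0.0138,0,0.04],[0,0,0,0.034,0.0134,0,0.04],[0,0,0,0.022,0.0085,0,0.04],[0,0,0,0.0101,0.0035,0,0.04],[0,0,0,0,0,0,0.04]]]' 60
python3 -m creep '[[[0,0,0,0,0,0.01,0.04],[0,0,0,0,0,0.015,0.04],[0,0,0,0,0,0.015,0.04],[0,0,0,0,0,0,0.04],[0,0,0,0,0,0,0.04],[0,0,0,0,0,0,0.04],[0,0,0,0,0,0,0.04],[0,0,0,0,0,0,0.04],[0,0,0,0,0,0,0.04],[0,0,0,0,0,0,0.04]]]' 60
python3 plan.py .620 -.1123 .1845 73.4; python3 look.py w11
```

```text
time: 18.65
tool_pos: [0.6204, -0.1117, 0.2582]
tool_rot: [0.801, 0.598, -0.0, -0.0]
ft_force: [-0.4, -0.4, -1.9]
opening: 0.0483
time: 19.65
tool_pos: [0.6202, -0.1124, 0.2192]
tool_rot: [0.802, 0.598, 0.0, 0.0]
ft_force: [-0.1, 0.0, -1.0]
opening: 0.0483
t 19.65 tcp [ 0.6202 -0.1124  0.2192] phi 73.4 tilt 0.01 F [-0.1  0.  -1. ] open 0.0483
turn_z 0.0 shift after turn [-0.     -0.0002  0.0347]
```

View pics/w11.png

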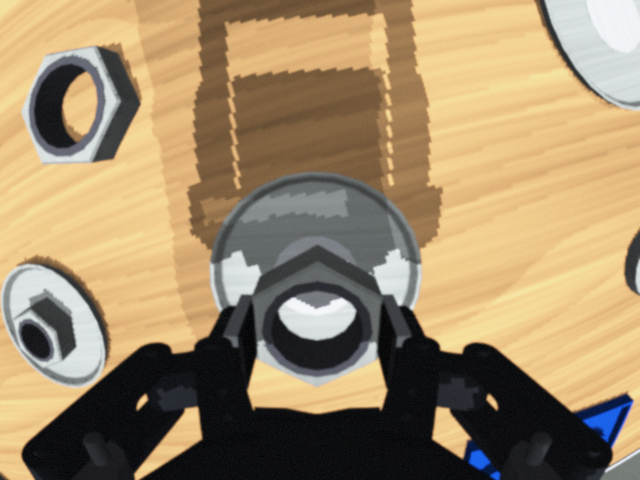

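The dish is centred under the nut at about (316,265).

```bash
python3 -m creep '[[[0,0,0,0,0,0.008,0.04],[0,0,0,0,0,0.012,0.04],[0,0,0,0,0,0.008,0.04],[0,0,0,0,0,0.004,0.04],[0,0,0,0,0,0.0017,0.04],[0,0,0,0,0,0.001,0.04],[0,0,0,0,0,0,0.04],[0,0,0,0,0,0,0.04],[0,0,0,0,0,0,0.04],[0,0,0,0,0,0,0.04]]]' 60
python3 -m creep '[[[0,0,0,0,0,0.0005,0.04],[0,0,0,0,0,0,0.04],[0,0,0,0,0,0,0.053],[0,0,0,0,0,0,0.058],[0,0,0,0,0,0,0.062],[0,0,0,0,0,0,0.062],[0,0,0,0,0,-0.005,0.062],[0,0,0,0,0,-0.015,0.062],[0,0,0,0,0,-0.025,0.062],[0,0,0,0,0,-0.035,0.062]]]' 60
python3 plan.py .490 -.208 .29 39.6; python3 look.py w12
```

```text
time: 20.7
tool_pos: [0.6203, -0.1124, 0.1846]
tool_rot: [0.802, 0.598, 0.0, 0.0]
ft_force: [0.0, 0.1, 0.2]
opening: 0.0486
time: 21.7
tool_pos: [0.6199, -0.1123, 0.2647]
tool_rot: [0.802, 0.598, -0.001, -0.001]
ft_force: [0.2, -0.8, -0.0]
opening: 0.0622
t 21.7 tcp [ 0.6199 -0.1123  0.2647] phi 73.4 tilt 0.1 F [ 0.2 -0.8 -0. ] open 0.0622
turn_z 33.8 shift after turn [-0.1611 -0.0091 -0.0253]
```

View pics/w12.png

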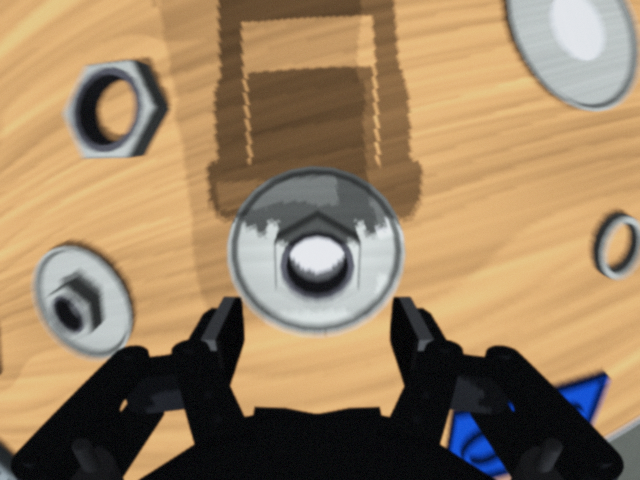

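nut_l is centred at (317,257). Last is nut_xl.

```bash
python3 -m creep '[[[0,0,8.45,0,0,-0.015,0.085],[0,0,8.45,0,0,-0.0103,0.085],[0,0,8.45,0,0,0,0.085],[0,0,8.45,0,0,0,0.085],[0,0,0,-0.015,-0.001,0,0.085],[0,0,0,-0.03,-0.002,0,0.085],[0,0,0,-0.04,-0.002,0,0.085],[0,0,0,-0.04,-0.002,0,0.085],[0,0,0,-0.026,-0.0016,0,0.085],[0,0,0,-0.0101,-0.0005,0,0.085]]]' 60
python3 -m creep '[[[0,0,0,0,0,0,0.085],[0,0,0,0,0,0,0.085],[0,0,0,0,0,0,0.085],[0,0,0,0,0,0,0.085],[0,0,0,0,0,0,0.085],[0,0,0,0,0,0,0.085],[0,0,0,0,0,0,0.085],[0,0,0,0,0,0,0.085],[0,0,0,0,0,0,0.085],[0,0,0,0,0,0,0.085]]]' 60
python3 look.py w13 .490 -.208 .060 .026;python3 plan.py .490 -.208 .29 39.6
```

```text
time: 22.75
tool_pos: [0.4888, -0.2093, 0.2905]
tool_rot: [0.941, 0.338, 0.0, 0.001]
ft_force: [0.7, 0.2, -0.3]
opening: 0.0849
time: 23.75
tool_pos: [0.4903, -0.2081, 0.2892]
tool_rot: [0.941, 0.339, -0.0, 0.0]
ft_force: [-0.8, 0.7, -0.1]
opening: 0.0851
nut [ 0.4904 -0.2065] corner 9.7 iou 0.98
t 23.8 tcp [ 0.4903 -0.2081  0.2892] phi 39.6 tilt 0.0 F [ 0.1  0.4 -0.4] open 0.0851
turn_z -0.0 shift after turn [-0.0001 -0.0002 -0.0008]
```

View pics/w13fit.png

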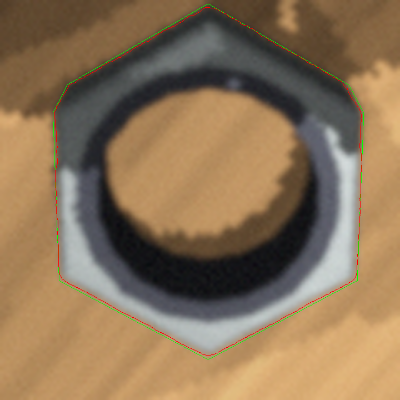

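```bash
python3 -m creep '[[[0,0,0,0.001,-0.0012,0.015,0.085],[0,0,0,0,0,0.025,0.085],[0,0,0,0,0,0.025,0.085],[0,0,0,0,0,0.025,0.085],[0,0,0,0,0,0.014,0.085],[0,0,0,0,0,0.006,0.085],[0,0,0,0,0,0,0.085],[0,0,0,0,0,0,0.05],[0,0,0,0,0,0,0.05],[0,0,0,0,0,0,0.05]]]' 75
python3 plan.py .4904 -.2065 .179 39.6; python3 look.py w14
```

```text
time: 24.8
tool_pos: [0.4907, -0.2067, 0.1807]
tool_rot: [0.941, 0.339, 0.001, 0.001]
ft_force: [-0.8, 0.9, 8.8]
opening: 0.0581
t 24.8 tcp [ 0.4907 -0.2067  0.1807] phi 39.6 tilt 0.14 F [-0.8  0.9  8.8] open 0.0581
turn_z 0.0 shift after turn [-0.0001 -0.0003  0.0017]
```

View pics/w14.png

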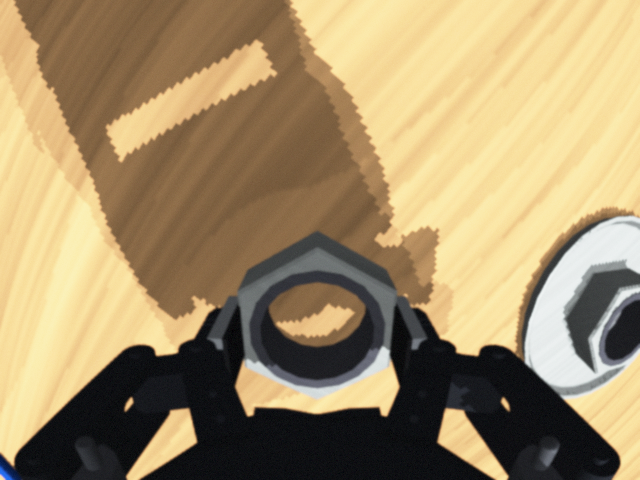

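The grip is square, with the nut at (317,320). Lifting and carrying to dish_xl.

```bash
python3 -m creep '[[[0,0,0,0,0,0,0.05],[0,0,0,0,0,-0.005,0.05],[0,0,0,0,0,-0.01,0.05],[0,0,0,0,0,-0.015,0.05],[0,0,0,0,0,-0.02,0.05],[0,0,0,0,0,-0.02,0.05],[0,0,0,0,0,-0.01,0.05],[0,0,0,0,0,0,0.05],[0,0,0,0,0,0,0.05],[0,0,0,0,0,0,0.05]]]' 75
python3 plan.py .5108 .1178 .259 39.6
```

```text
time: 25.85
tool_pos: [0.4901, -0.2064, 0.2583]
tool_rot: [0.941, 0.339, -0.001, -0.001]
ft_force: [-0.0, 0.2, -1.7]
opening: 0.058
t 25.85 tcp [ 0.4901 -0.2064  0.2583] phi 39.6 tilt 0.08 F [-0.   0.2 -1.7] open 0.058
turn_z 0.0 shift after turn [ 0.2226 -0.2366 -0.0007]
```

```bash
python3 -m creep '[[[0,0,0,0.01,-0.011,0,0.05],[0,0,0,0.018,-0.019,0,0.05],[0,0,0,0.024,-0.026,0,0.05],[0,0,0,0.027,-0.029,0,0.05],[0,0,0,0.027,-0.029,0,0.05],[0,0,0,0.027,-0.029,0,0.05],[0,0,0,0.027,-0.028,0,0.05],[0,0,0,0.027,-0.028,0,0.05],[0,0,0,0.02,-0.021,0,0.05],[0,0,0,0.0156,-0.0166,0,0.05]]]' 75
python3 -m creep '[[[0,0,0,0,0,0,0.05],[0,0,0,0,0,0,0.05],[0,0,0,0,0,0.01,0.05],[0,0,0,0,0,0.015,0.05],[0,0,0,0,0,0.015,0.05],[0,0,0,0,0,0,0.05],[0,0,0,0,0,0,0.05],[0,0,0,0,0,0,0.05],[0,0,0,0,0,0,0.05],[0,0,0,0,0,0,0.05]]]' 75
python3 plan.py .5108 .1178 .1845 39.6; python3 look.py w15
```

```text
time: 26.85
tool_pos: [0.5104, 0.1202, 0.2586]
tool_rot: [0.941, 0.339, -0.001, -0.0]
ft_force: [0.0, -1.0, -1.5]
opening: 0.0581
time: 27.85
tool_pos: [0.5111, 0.1176, 0.2196]
tool_rot: [0.941, 0.339, 0.0, 0.0]
ft_force: [0.0, 0.0, -3.1]
opening: 0.0577
t 27.85 tcp [0.5111 0.1176 0.2196] phi 39.6 tilt 0.05 F [ 0.   0.  -3.1] open 0.0577
turn_z -0.0 shift after turn [-0.0001 -0.0003  0.0351]
```

View pics/w15.png

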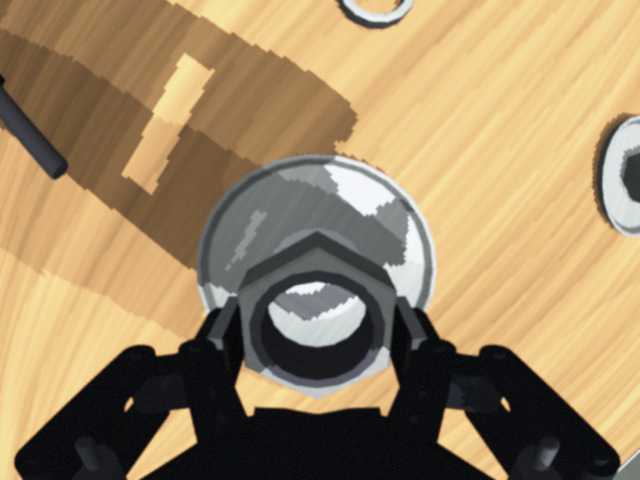

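The nut is level over dish_xl, which is centred at about (316,260). Lowering, releasing and retreating.

```bash
python3 -m creep '[[[0,0,0,0,0,0.008,0.05],[0,0,0,0,0,0.012,0.05],[0,0,0,0,0,0.008,0.05],[0,0,0,0,0,0.004,0.05],[0,0,0,0,0,0.0017,0.05],[0,0,0,0,0,0.001,0.05],[0,0,0,0,0,0,0.05],[0,0,0,0,0,0,0.05],[0,0,0,0,0,0,0.05],[0,0,0,0,0,0,0.05]]]' 75
python3 -m creep '[[[0,0,0,0,0,0.0005,0.05],[0,0,0,0,0,0,0.05],[0,0,0,0,0,0,0.063],[0,0,0,0,0,0,0.068],[0,0,0,0,0,0,0.073],[0,0,0,0,0,0,0.073],[0,0,0,0,0,-0.005,0.073],[0,0,0,0,0,-0.015,0.073],[0,0,0,0,0,-0.025,0.073],[0,0,0,0,0,-0.035,0.073]]]' 75
python3 plan.py .36 .37 .40 39.6; python3 look.py w16
```

```text
time: 28.9
tool_pos: [0.5111, 0.1177, 0.1848]
tool_rot: [0.941, 0.339, 0.0, 0.0]
ft_force: [-1.8, -0.3, 2.9]
opening: 0.058
time: 29.9
tool_pos: [0.5107, 0.1176, 0.2641]
tool_rot: [0.941, 0.339, -0.001, -0.0]
ft_force: [0.8, -0.5, 0.2]
opening: 0.0731
t 29.9 tcp [0.5107 0.1176 0.2641] phi 39.6 tilt 0.14 F [ 0.8 -0.5  0.2] open 0.0731
turn_z -0.0 shift after turn [ 0.0448 -0.2905 -0.1359]
```

View pics/w16.png

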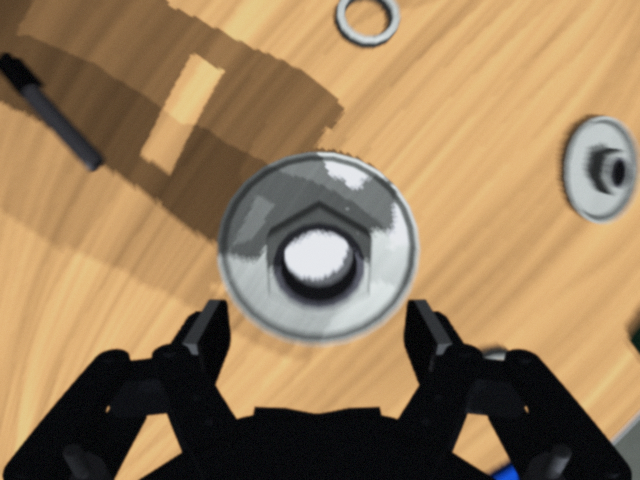

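nut_xl is centred at about (318,255). I'll move the arm clear and check with the fixed cameras.

```bash
python3 -m creep '[[[0,0,0,0,0,-0.03,0.073],[0,0,0,0.005,-0.02,-0.03,0.073],[0,0,0,0.007,-0.04,-0.03,0.073],[0,0,0,0.007,-0.04,-0.02,0.073],[0,0,0,0.007,-0.04,-0.02,0.073],[0,0,0,0.007,-0.04,0,0.073],[0,0,0,0.007,-0.04,0,0.073],[0,0,0,0,-0.04,0,0.073],[0,0,0,0,-0.02,0,0.073],[0,0,0,0,0,0,0.073]]]'
python3 - <<'E'
from bench import optics
import pickle,cv2
from fit import *
for n in ["top","scene"]:
    c=optics.capture(n); cv2.imwrite(f"pics/{n}9.png",c["image"]); pickle.dump(c,open(f"{n}9.pkl","wb"))
    c0=pickle.load(open(n+"0.pkl","rb")); t=[]
    for k,p in D.items():
        im,_,_=crop(c,p,30); t.append(cv2.resize(im,(200,200)))
    for p,r in (((.6808,.1239),.054),((.4362,.2482),.038)):
        for cc in (c0,c):
            v,e,im=fit(cc,"dish",p,r,.010,20); print(n,p,v[:2].round(4),round(1-e,3)); t.append(cv2.resize(im,(200,200)))
    cv2.imwrite(f"pics/fin_{n}.png",np.vstack([np.hstack(t[:4]),np.hstack(t[4:])]))
E
```

```text
time: 30.95
tool_pos: [0.362, 0.3601, 0.3939]
tool_rot: [0.94, 0.34, 0.0, -0.0]
ft_force: [1.0, -0.8, 0.6]
opening: 0.0728
top (0.6808, 0.1239) [0.6832 0.1249] 0.899
top (0.6808, 0.1239) [0.6832 0.1249] 0.896
top (0.4362, 0.2482) [0.4377 0.2511] 0.88
top (0.4362, 0.2482) [0.4383 0.2513] 0.876
scene (0.6808, 0.1239) [0.687  0.1255] 0.857
scene (0.6808, 0.1239) [0.6864 0.1246] 0.857
scene (0.4362, 0.2482) [0.4405 0.2493] 0.774
scene (0.4362, 0.2482) [0.4406 0.2493] 0.775
```

View pics/fin_top.png

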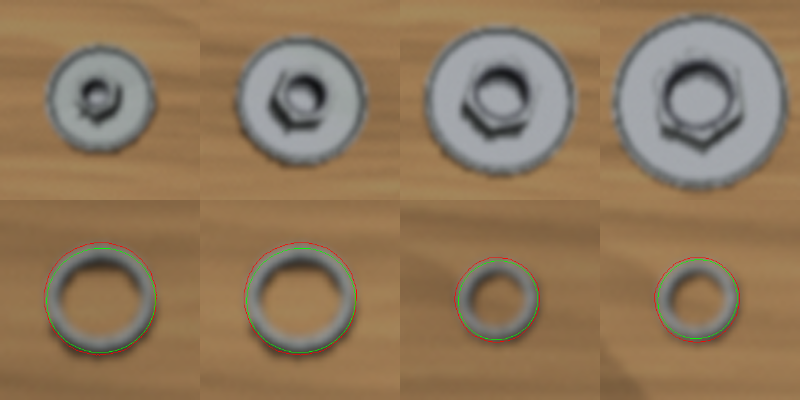

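View pics/fin_scene.png

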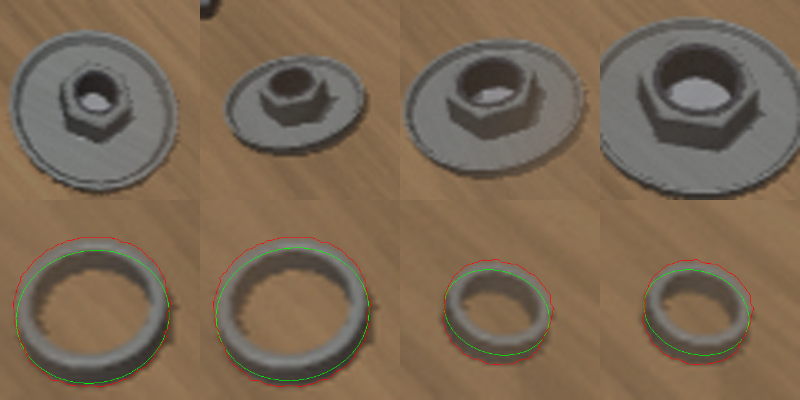

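View pics/scene9.png

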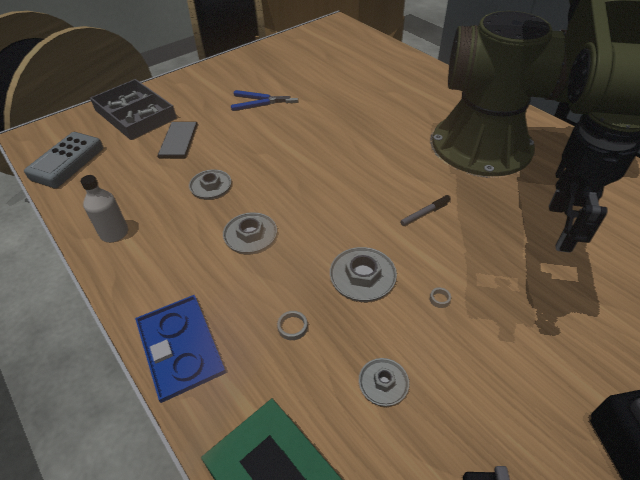

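All four nuts sit flat in the middle of their dishes, at scene pixels (385,379), (211,180), (250,229) and (363,270). The collars have not moved and the arm is clear.

```bash
python3 -c "
from bench import job_done; print(job_done())"
```

```text
the job is handed in; nothing more can be done
None
```

I gripped each of the four nuts across a pair of flats and set it down in the dish of its size. I then moved the arm clear and handed the job in at about 31 s of the 88 s allowed.

**Last checks**
- **Nuts:** the wrist and fixed-camera pictures show all four flat and centred in their own dishes. The wrist stood within 1 mm of the measured dish centre at each release.
- **Collars:** the before-and-after fits agree within about 1 mm.

**What failed or disagreed**
- **Position of the smallest nut in its dish:** the one automatic fit I tried inside a dish failed, because steel on steel gave no contrast (overlap 0.21). I judged the final centring of all four nuts by eye.
- **Camera agreement:** the top and scene cameras disagreed by up to about 4 mm on positions, and by 10° on the smallest nut's angle. I used their averages for positions. Wrist views confirmed the nuts' positions within about 2 mm and gave the angles.
- **Force while gripping:** the wrist read 6 to 9 N upward as the jaws closed on each nut, so the fingertips probably touched the table lightly.

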